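# Turn the upside-down jaw face over the step and slide it to the fence

### The job

Two jaw faces of a testing machine lie on the blue top step of the stand; one is upside down, its orange disc showing instead of its teeth. Turn that one over onto the green lower step, for example by tipping it over the edge of the top step, and slide it flush and square against the yellow fence, lying flat with its teeth up, then let go. Leave the other jaw face and everything else on the table where they are.

Things in the scene. Friction and masses are not known exactly. Their poses are not given: they have to be found in the camera images.
- stand: Two-step metal stand fixed to the table. Origin on the table below the middle of the top step's lip; z up. Profile along its y, in mm: blue top step -95 to 0, height 52; gutter 0 to 42, floor at 6; green lower step 42 to 142, height 16; yellow fence 142 to 154, height 28 (heights above the table). Same profile over its whole length, x -110 to 110; no end walls.
- lip (a point): Middle of the top step's edge, 52 mm up. A plate pushed +y until its centre is just past the lip, then left free a moment, tips front end down into the gutter and leans on the lip, upper end proud. Pushed on there to about 75 mm past the lip it topples, other face up, onto the lower step, its rear 5 to 22 mm over the gutter, so 20 to 37 mm free behind it. Without that pause it may land unturned.
- fence (a point): Middle of the foot of the yellow fence's inner face, on the lower step (stand y 142 mm, 16 mm above the table); axes as the stand's.
- jaw_turned_c (a point): Steel plate 50 x 70 x 14 mm, 0.4 kg: one big face has nine bright ridges (teeth), the other is plain and dark with a 32 mm orange disc. Point: its centre; x along the 50 mm side, y along the 70, z out of the toothed face. This one starts upside down (disc up, z down) on the top step, y about along the stand's y, centre 46 mm behind the lip, in either of two places 104 mm apart along the stand's x.
- jaw_good_c (a point): Steel plate 50 x 70 x 14 mm, 0.4 kg: one big face has nine bright ridges (teeth), the other is plain and dark with a 32 mm orange disc. Point: its centre; x along the 50 mm side, y along the 70, z out of the toothed face. This one starts teeth up in the other place on the top step; leave it alone.
- driver: Screwdriver on the table away from the stand; leave it alone. Origin on its underside.
- spanner: Flat spanner on the table away from the stand; leave it alone. Origin on its underside.
- cup: White mug with a handle on the table away from the stand; leave it alone. Origin on its underside.
- mouse: Black computer mouse on the table away from the stand; leave it alone. Origin on its underside.
- hexkey: Dark l-shaped hex key on the table away from the stand; leave it alone. Origin on its underside.
Not all that is in view belongs to the job. What is shaped like the part that bears jaw_turned_c but pink or turquoise is not meant.

How it is judged:
By the outcome, as a careful person would: the job done as asked, in the order asked, and still so for the second after the job is handed in, with the robot touching nothing.
It also fails if it takes over 51 s, if anything falls off the work surface, if the arm or the gripper's body presses on something with over 40 N, if the wrist force passes 120 N, or if a joint passes its speed limit or range.

### The arm

A 7-joint arm with a two-finger parallel gripper is mounted at the origin on the work surface. World frame = base frame: x ahead of the robot, y to its left, z up, the work surface at z = 0. Lengths are in m, angles in rad, forces in N, time in s.
With the tool pointing down it reaches from about 0.4 to 0.9 m from the base axis. Payload 5.5 kg.
Tool frame: the origin (TCP) lies on the centre line of the jaws, within the pads' length; the fingertips stand 17 mm ahead of it and the grasp point (between the pads) lies 2 mm behind it (bot.tips_ahead is the distance from the TCP to the fingertips, in m); z points along the fingers, y is the direction in which the jaws open and shut (so a half turn about z gives the same grasp; the last joint's range is limited). The gripper opens to 85 mm and grips with 20 to 120 N. Pads are 22 mm wide; open, the fingers measure 114 mm over their backs; the gripper's body (76 mm by 85 mm) begins 54 mm behind the grasp point. The pads swing forward as they close: fully open they stand 13 mm farther back than shut.
Start: joints at [-0.884, 0.501, -0.427, 1.55, 0.221, 1.138, -0.21], TCP at [0.267, 0.593, 0.248] pointing down, gripper open.
Joint ranges: [-2.88, 2.88], [-0.31, 2.03], [-1.54, 1.56], [0.2, 2.42], [-1.41, 4.55], [0.19, 2.02], [-2.57, 2.57]. Speed limits (rad/s): [2.57, 2.57, 3.14, 3.14, 3.14, 3.14, 3.14].

### API

Orientations are given as a rotation vector (axis times angle).
In Python, from bench import bot, eoat, kin, sensors, viewer gives the robot as it stands. Calls block until the motion is done:
- bot.move_to(position, orientation): joint-space move of the TCP to a pose.
- bot.servo_line(position, speed=0.15, ori=None): straight line of the TCP; ori=None keeps the orientation; speed is the mean speed in m/s.
- bot.set_joints(angles): joint-space move.
- eoat.set_gripper(opening, f_grip=None): finger opening in m; f_grip is the grip in N (None keeps the last); returns when the fingers have stopped.
- bot.hold(seconds).
- kin.ik(position, orientation): joint angles nearest the present ones, or None.
- sensors.get_state(): the state.
- viewer.grab_frame(name): name is "scene" or "top" or "wrist"; returns a dict with "frame" (420x560x3 uint8, red, green, blue), "fx", "fy", "cx", "cy" (pixels), "rvec" (rotation vector, rad) and "tvec" (3), from world to camera coordinates, as OpenCV has them. Camera axes: x right, y down, z forward; pixel columns grow to the right and rows downward; lengths in m; the calibration is good to about 2 mm. The wrist camera is an equidistant fisheye: a pixel r from the principal point sees the ray r / f radians off the axis. A picture is of the moment at which its call begins. There is no depth.
A pose or a line that the arm cannot do raises bot.MotionError and nothing moves.
- bot.sign_off(): hands the job in, once; it reports no verdict.
The state is a dict: "clock": time; "qpos": joint angles; "dq": joint speeds; "joint_efforts": joint torques, N m; "ee_pos": TCP position; "orientation": TCP orientation; "wrist_force": force on the tool from outside, world axes, zero at the start; "ft_torque": the same for the moment, N m; "width": finger opening in m.
Only numpy, scipy, OpenCV 4.12 (cv2) and the standard library are available. Lean on these libraries where they do the work, as an engineer would, in place of code of your own. Each camera call takes 0.05 s, during which the arm holds its last target.

## Working session

There is one attempt and no reset: what is moved stays moved. The work goes in short steps, each a Python script; the robot and the scene stay as the last script left them, time stands still between calls to the robot, and variables do not carry over. Pictures are saved under pics/ and viewed, and the job is handed in when it is done.

```bash
ls; mkdir -p pics; python3 - <<'E'
from bench import bot, eoat, kin, sensors, viewer
import cv2
for n in ("scene","top","wrist"):
    f=viewer.grab_frame(n); cv2.imwrite(f"pics/{n}0.png",f["frame"][:,:,::-1]); print(n,f["fx"],f["cx"],f["cy"],f["rvec"],f["tvec"])
s=sensors.get_state(); print(s["clock"],s["ee_pos"],s["orientation"],s["wrist_force"])
E
```

```text
pics
scene 528.9306116767945 285.2052401156057 206.93602478508174 [ 1.90914439  1.66985865 -0.60574049] [-0.09075694 -0.37376238  1.80374651]
top 409.55191596175973 277.4272929004544 208.9023603242585 [ 2.1309928  -2.15409468  0.18228574] [0.00962324 0.5766721  1.06853955]
wrist 325.19226210127806 280.79904568755245 207.42267983091958 [-2.44060358 -1.57579187 -0.21137152] [-0.6495914  -0.03607154  0.37998006]
0.15 [0.26713618 0.59202688 0.24750028] [-6.60714356e-01 -3.07095962e+00  2.24851378e-03] [0.14133333 1.10479529 0.09669535]
```

View pics/scene0.png

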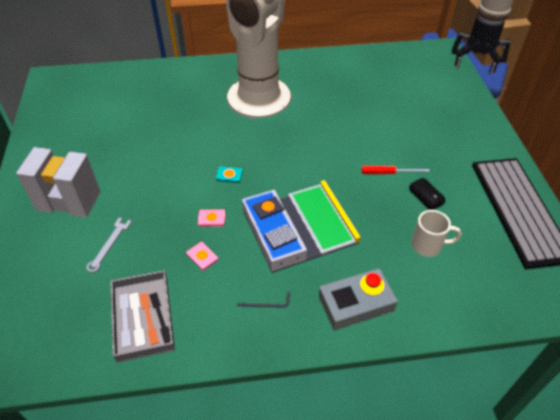

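View pics/top0.png

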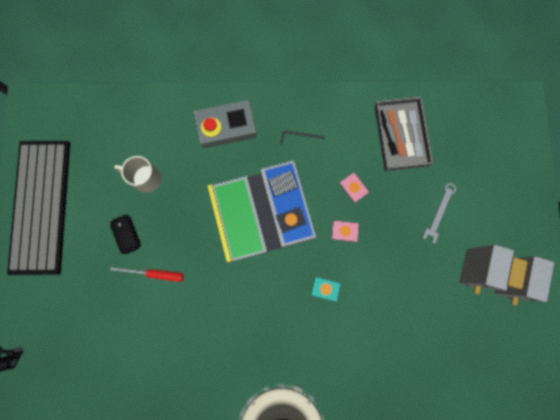

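View pics/wrist0.png

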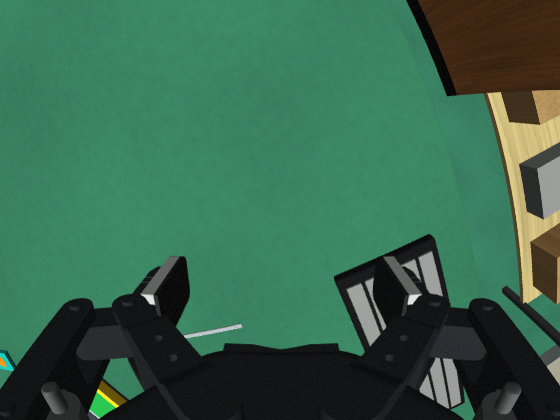

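The scene image (scene0) shows the stand at about (300,225). The top image (top0) shows it at about (262,211).

Things that could be taken for the upside-down jaw, in top0 pixels:
- Dark plate with orange disc on the blue step, (291,220). This is the one that fits the description.
- Toothed plate, (284,183). This is the good one.
- Pink plates, (354,187) and (345,231), and a turquoise plate, (326,289). These are decoys.

Next I measure and check with a close crop.

```bash
cat > h.py <<'E'
import numpy as np, cv2
from bench import bot, eoat, kin, sensors, viewer
from scipy.spatial.transform import Rotation as R
def cast(f,uv,z):
    uv=np.atleast_2d(np.asarray(uv,float)); Rm=R.from_rotvec(f["rvec"]).as_matrix(); t=np.asarray(f["tvec"])
    c=-Rm.T@t
    d=np.c_[(uv[:,0]-f["cx"])/f["fx"],(uv[:,1]-f["cy"])/f["fy"],np.ones(len(uv))]@Rm
    return c+d*((z-c[2])/d[:,2])[:,None]
def grab(n,name,crop=None,k=1):
    f=viewer.grab_frame(n); im=f["frame"][:,:,::-1]
    if crop: x0,y0,x1,y1=crop; im=im[y0:y1,x0:x1]
    im=cv2.resize(im,None,fx=k,fy=k,interpolation=cv2.INTER_CUBIC); cv2.imwrite(f"pics/{name}.png",im); return f
def masks(f,roi):
    hsv=cv2.cvtColor(f["frame"],cv2.COLOR_RGB2HSV); m={}
    r=np.zeros(hsv.shape[:2],np.uint8); x0,y0,x1,y1=roi; r[y0:y1,x0:x1]=255
    for k,lo,hi in (("green",(50,180,140),(72,255,255)),("yellow",(22,150,140),(35,255,255)),("blue",(103,150,80),(125,255,255)),("orange",(8,150,120),(20,255,255))):
        m[k]=cv2.inRange(hsv,lo,hi)&r
    return m
def big(m):
    c,_=cv2.findContours(m,cv2.RETR_EXTERNAL,cv2.CHAIN_APPROX_NONE); return max(c,key=cv2.contourArea)
E
python3 - <<'E'
from h import *
f=grab("top","top_crop",(195,150,330,270),5); g=grab("scene","scene_crop",(230,170,370,275),5)
for n,fr,roi in (("top",f,(195,150,330,270)),("scene",g,(230,170,370,275))):
    m=masks(fr,roi)
    for k,z in (("green",.016),("yellow",.028),("blue",.052),("orange",.066)):
        if cv2.countNonZero(m[k])<8: print(n,k,"none"); continue
        c=big(m[k]); P=cast(fr,c[:,0,:],z)[:,:2]*1000
        r=cv2.minAreaRect(P.astype(np.float32)); print(n,k,np.round(r[0],1),np.round(r[1],1),round(r[2],2), np.round(cv2.boxPoints(r)).tolist())
E
```

```text
top green none
top yellow [543.3 165.5] [213.3   8.7] 14.53 [[439.0, 143.0], [441.0, 135.0], [648.0, 188.0], [645.0, 196.0]]
top blue [560.5 -34.8] [132.2  74.3] 14.79 [[487.0, -16.0], [506.0, -88.0], [634.0, -54.0], [615.0, 18.0]]
top orange [546.  -30.9] [29.4 26.9] 89.4 [[532.0, -45.0], [559.0, -46.0], [560.0, -16.0], [533.0, -16.0]]
scene green [557.  113.6] [197.8  79.3] 14.64 [[451.0, 127.0], [471.0, 50.0], [663.0, 100.0], [643.0, 177.0]]
scene yellow [546.8 165.8] [228.   15.8] 14.59 [[435.0, 145.0], [438.0, 129.0], [659.0, 187.0], [655.0, 202.0]]
scene blue [592.8 -26. ] [202.8  75.5] 14.68 [[485.0, -15.0], [504.0, -88.0], [700.0, -37.0], [681.0, 36.0]]
scene orange [545.1 -30.2] [31.9 34.9] 82.94 [[526.0, -44.0], [560.0, -48.0], [564.0, -17.0], [530.0, -12.0]]
```

View pics/top_crop.png

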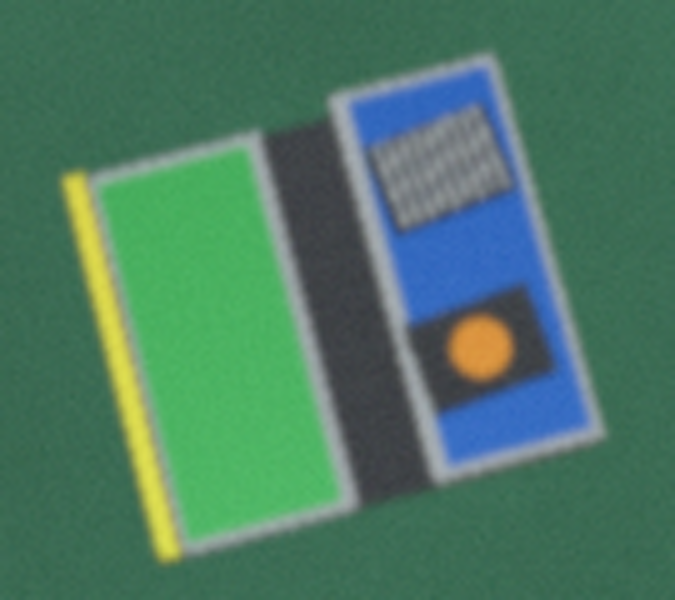

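View pics/scene_crop.png

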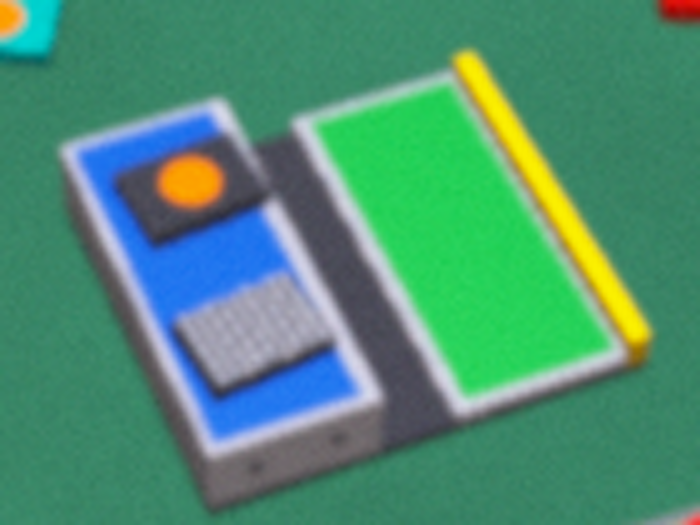

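The crop confirms the choice: a dark plate with an orange disc lies on the blue step at top0 (291,220), and the toothed plate beside it at (284,183) stays put. Measured values:
- **Stand:** origin about (580.5, 22.3) mm, yaw about 14.6°. The green and blue areas put the origin 4.5 mm apart along y, so I took a value between them.
- **Disc:** stand coordinates about (-48, -42..-46), which agrees with 46 mm behind the lip.

Now I line up a two-finger pusher behind the plate.

```bash
cat >> h.py <<'E'
YAW=np.deg2rad(14.6); O=np.array([.5805,.0223])
ex=np.array([np.cos(YAW),np.sin(YAW)]); ey=np.array([-ex[1],ex[0]])
def W(x,y,z): p=O+ex*x/1000+ey*y/1000; return [p[0],p[1],z/1000]
def S(p): d=(np.asarray(p)[...,:2]-O)*1000; return np.stack([d@ex,d@ey],-1)
def ori(dyaw=0,flip=1):
    a=YAW+np.deg2rad(dyaw); y=np.array([np.cos(a),np.sin(a),0])*flip; z=np.array([0,0,-1.]); return R.from_matrix(np.c_[np.cross(y,z),y,z]).as_rotvec()
def st():
    s=sensors.get_state(); print("t",round(s["clock"],2),"S",np.round(S(s["ee_pos"]),1),"z",np.round(s["ee_pos"][2]*1000,1),"F",np.round(s["wrist_force"],1),"w",round(s["width"]*1000,1)); return s
E
python3 - <<'E'
from h import *
print(bot.tips_ahead)
for fl in (1,-1):
    for p in ((-48,-112,150),(-48,80,75)):
        q=kin.ik(W(*p),ori(0,fl)); print(fl,p,None if q is None else np.round(q,2))
s=st(); print(R.from_rotvec(s["orientation"]).as_matrix()[:,1])
E
```

```text
0.017
1 (-48, -112, 150) [ 0.06  0.44  0.09  1.85 -0.05  0.85  0.42]
1 (-48, 80, 75) [-0.16  0.49 -0.07  2.01  0.06  0.65 -0.01]
-1 (-48, -112, 150) [-0.75  0.94  1.35  1.88 -1.    1.22 -1.94]
-1 (-48, 80, 75) [-1.13  1.07  1.35  2.03 -1.19  1.17 -2.12]
t 0.25 S [-159.6  630.5] z 247.8 F [0.3 0.3 0.1] w 85.1
[ 0.41114017  0.91157166 -0.00093086]
```

```bash
python3 - <<'E'
from h import *
bot.move_to(W(-48,-118,200),ori()); eoat.set_gripper(.018); print(bot.tips_ahead); st()
bot.servo_line(W(-48,-118,58+bot.tips_ahead*1000),speed=.15); st()
grab("scene","pre",(200,140,400,290),4); grab("top","pre_t",(195,130,345,270),4)
E
```

```text
0.017
t 3.58 S [ -48. -118.] z 200.0 F [0.7 1.1 0. ] w 18.1
t 4.56 S [ -47.3 -118.3] z 75.8 F [0.2 0.3 0.6] w 18.5
```

View pics/pre.png

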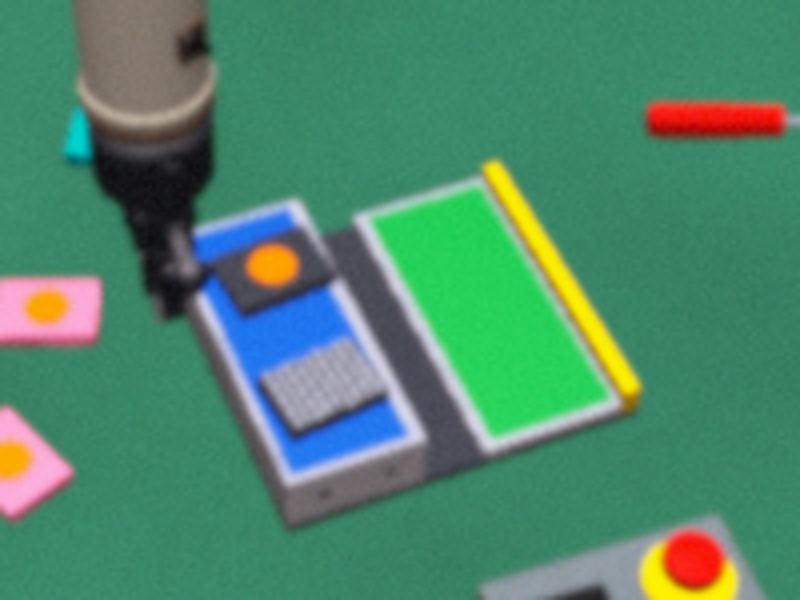

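View pics/pre_t.png

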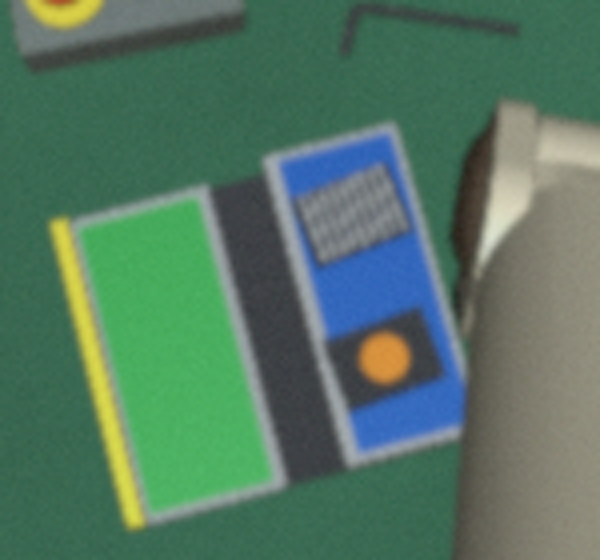

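The pre-push view shows the fingers at (175,285), just behind the rear edge of the top step and in line with the disc plate at (272,265). Nothing has been touched. I push until the plate's centre is near the lip.

```bash
python3 - <<'E'
from h import *
z=58+17
bot.servo_line(W(-48,-95,z),speed=.06)
bot.servo_line(W(-48,-50,z),speed=.04); st()
f=grab("scene","push1",(230,140,380,260),5)
m=masks(f,(230,170,330,275)); c=big(m["orange"]); print(S(cast(f,c[:,0].mean(0),.066)))
E
```

```text
t 6.47 S [-48.  -49.8] z 75.0 F [ 0.5 -0.3  0.6] w 18.1
[[-44.34383232  -1.88848619]]
```

View pics/push1.png

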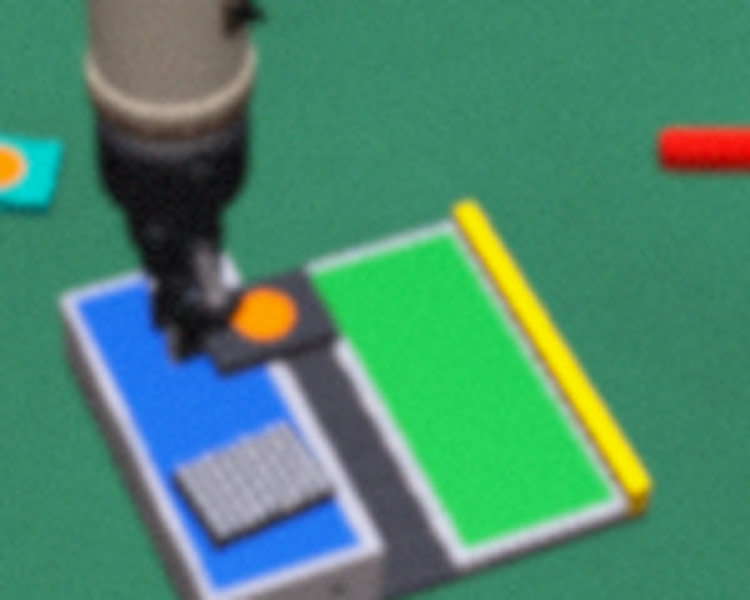

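The disc plate overhangs the lip squarely, with the disc at (265,313). Its centre is 2–4 mm behind the lip. I push on a little, back off and wait.

```bash
python3 - <<'E'
from h import *
z=75
bot.servo_line(W(-48,-42.5,z),speed=.03); st()
bot.servo_line(W(-48,-62,z),speed=.1); bot.hold(.6); st()
f=grab("scene","tip1",(230,140,380,260),5)
E
```

```text
t 6.92 S [-48.1 -41.7] z 74.9 F [ 1.2 -0.5  0.7] w 17.7
t 7.86 S [-48.  -61.9] z 75.0 F [ 0.4 -0.   0.8] w 18.0
```

View pics/tip1.png

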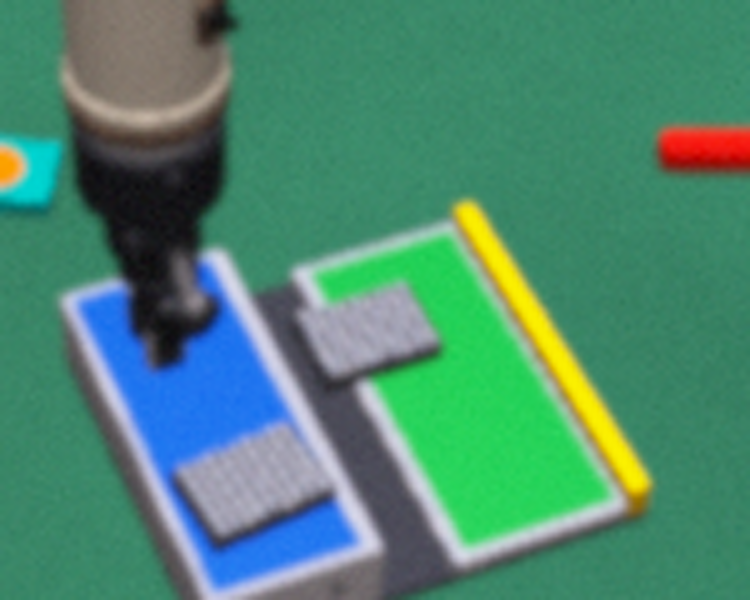

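It went straight over: the plate now lies teeth up, half across the gutter, at about (370,332) in the crop. I measure it at top height z=30 mm, then grip it by its 50 mm sides.

```bash
python3 - <<'E'
from h import *
eoat.set_gripper(.018)
bot.servo_line(W(-48,-62,130),speed=.25)
bot.servo_line(W(-45,-150,150),speed=.3); st()
f=grab("scene","land",(280,185,330,225),14)
g=grab("top","land_t",(195,150,330,270),5)
P=S(cast(f,np.array([[300,312],[405,283],[438,347],[335,380]])/5+[230,140],.030)); print(np.round(P,1),P.mean(0))
E
```

```text
t 8.94 S [ -46.3 -151.3] z 148.7 F [-0.8  0.5 -0.2] w 17.9
[[-65.8  29.7]
 [-63.7  92.2]
 [-14.4  89.7]
 [-14.   28.4]] [-39.45058194  59.99555553]
```

View pics/land.png

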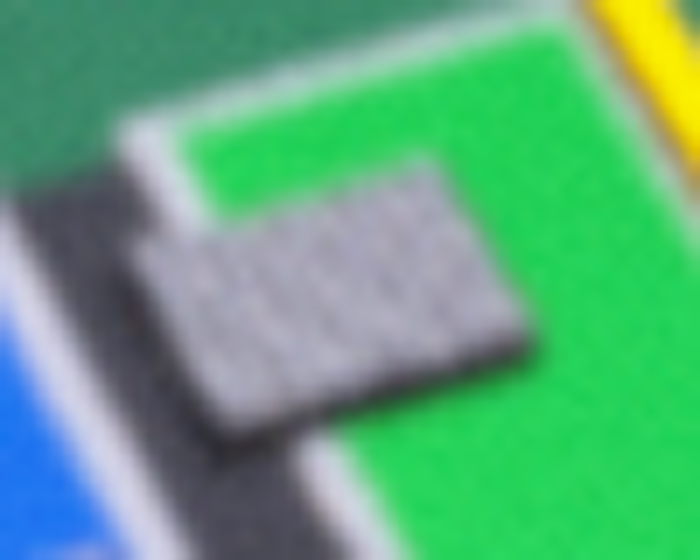

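View pics/land_t.png

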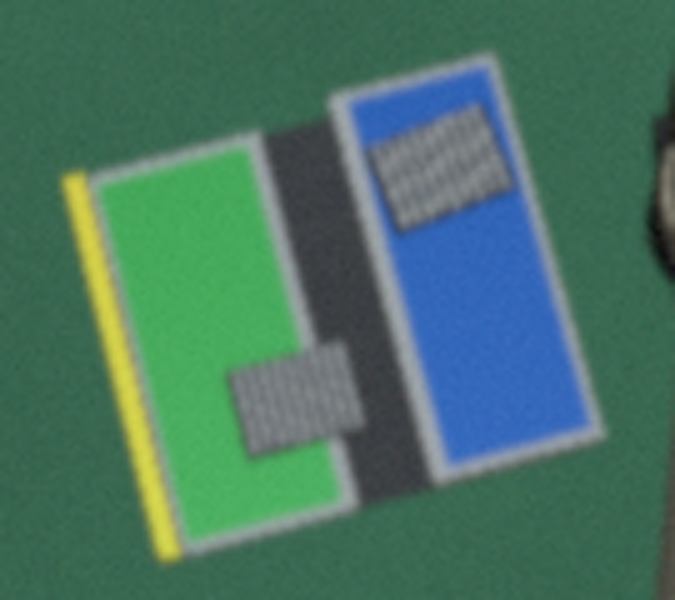

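```bash
python3 - <<'E'
from h import *
g=viewer.grab_frame("top")
P=S(cast(g,np.array([[230,372],[345,340],[365,428],[250,460]])/5+[195,150],.030)); print(np.round(P,1),P.mean(0))
eoat.set_gripper(.085)
bot.move_to(W(-40,62,110),ori()); 
bot.servo_line(W(-40,62,42),speed=.12); s=st()
eoat.set_gripper(.056,20); s=st(); z=42; f0=s["wrist_force"][2]
while z>28:
    z-=1.5; bot.servo_line(W(-40,62,z),speed=.03); s=sensors.get_state()
    if abs(s["wrist_force"][2]-f0)>2.5: break
st(); print("stop z",z)
grab("scene","grip0",(230,140,380,260),5)
E
```

```text
[[-21.3  89.6]
 [-20.7  24.2]
 [-70.5  26.1]
 [-70.9  91.1]] [-45.84399385  57.76226362]
t 11.33 S [-39.5  61.3] z 42.3 F [ 0.2  0.6 -0.4] w 84.5
t 11.73 S [-39.7  62. ] z 42.4 F [0.2 0.7 0.1] w 56.0
t 13.98 S [-39.7  62. ] z 28.9 F [-0.9 -0.8  4.3] w 55.6
stop z 28.5
```

View pics/grip0.png

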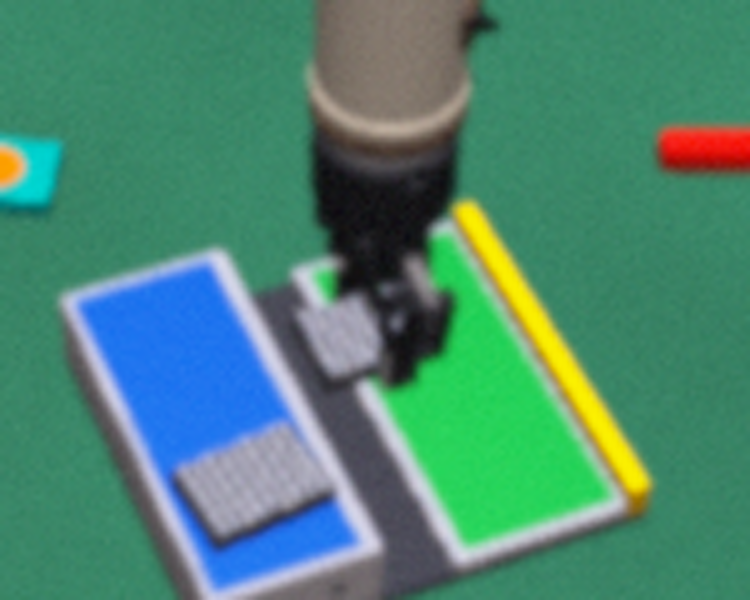

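The fingers straddle the plate at about (375,330). They touched the green step at TCP z 28.9 mm. I raise slightly, grip gently and slide to the fence.

```bash
python3 - <<'E'
from h import *
bot.servo_line(W(-40,62,30.5),speed=.03)
eoat.set_gripper(.040,20); s=st()
f0=s["wrist_force"]
y=62
bot.servo_line(W(-40,98,30.5),speed=.05); y=98; st()
e3=np.r_[ey,0]
while y<120:
    y+=1.5; bot.servo_line(W(-40,y,30.5),speed=.03); s=sensors.get_state(); fy=(s["wrist_force"]-f0)@e3
    if fy<-6: break
print(y,fy); st()
grab("scene","slid",(230,140,380,260),5)
E
```

```text
t 14.5 S [-40.3  62. ] z 30.4 F [-1.7 -0.9  2.2] w 49.7
t 15.37 S [-40.   99.1] z 30.5 F [-0.5  2.3  0.3] w 49.4
113.0 -7.0257461407377875
t 17.87 S [-40.1 109.9] z 30.5 F [ 0.8 -7.5 -1.4] w 49.8
```

View pics/slid.png

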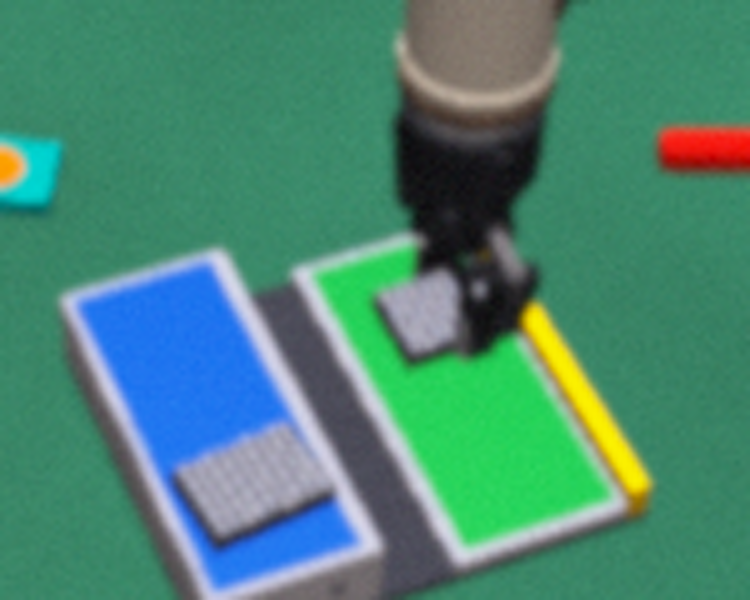

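It met the fence at TCP y≈110, with a 7 N reaction, which agrees with the sizes given. I release and then square it with a two-finger push from behind.

```bash
python3 - <<'E'
from h import *
eoat.set_gripper(.066); bot.servo_line(W(-40,109.5,100),speed=.15)
bot.servo_line(W(-42,42,100),speed=.25); eoat.set_gripper(.02)
f=grab("scene","rel",(230,140,380,260),5)
bot.servo_line(W(-42,42,40),speed=.12); s=st(); f0=s["wrist_force"]; e3=np.r_[ey,0]
y=54; bot.servo_line(W(-42,y,40),speed=.05)
while y<72:
    y+=1.; bot.servo_line(W(-42,y,40),speed=.03); s=sensors.get_state(); fy=(s["wrist_force"]-f0)@e3
    if fy<-9: break
print(y,fy); st()
bot.hold(.3)
bot.servo_line(W(-42,50,40),speed=.08); bot.servo_line(W(-42,42,120),speed=.2); bot.servo_line(W(-42,-150,180),speed=.35); st()
grab("scene","fin",(230,140,380,260),5); grab("top","fin_t",(195,150,330,270),5)
E
```

```text
t 20.46 S [-41.8  41.9] z 40.1 F [ 0.6 -0.6 -1.2] w 20.0
64.0 -9.737999502374327
t 23.35 S [-42.  60.] z 40.1 F [  3.2 -10.   -0.6] w 20.2
t 25.25 S [ -42.9 -149.5] z 178.3 F [-0.   0.3 -0.5] w 19.9
```

View pics/fin.png

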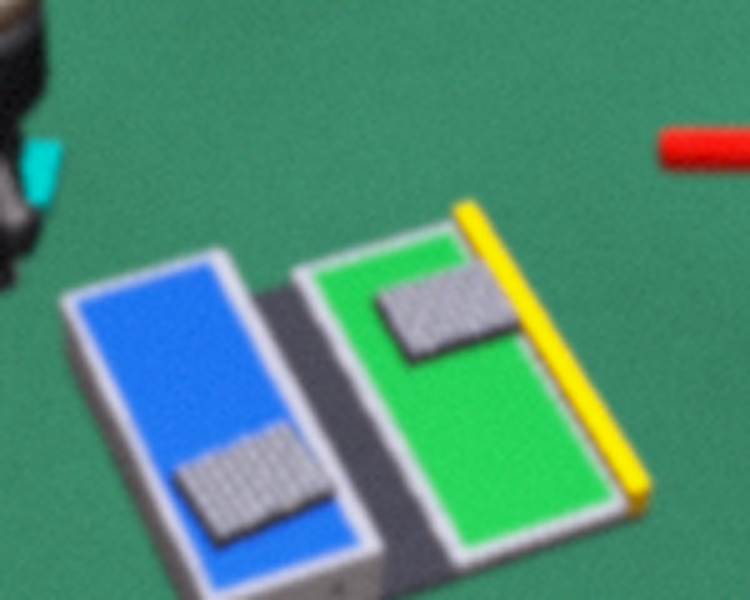

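View pics/fin_t.png

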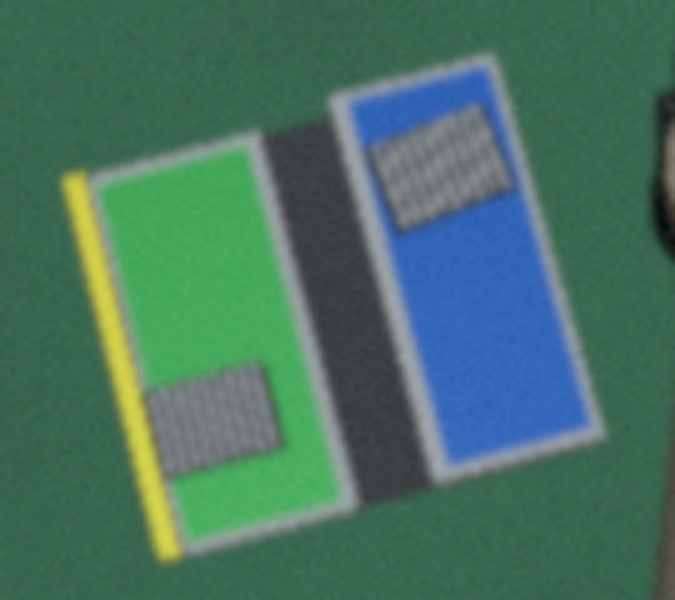

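The final views show the plate teeth up against the fence: (450,308) in fin and (215,418) in fin_t. The other jaw is unmoved. I check squareness numerically before handing in.

```bash
python3 - <<'E'
from h import *
g=viewer.grab_frame("scene")
hsv=cv2.cvtColor(g["frame"],cv2.COLOR_RGB2HSV).astype(float)
sat=hsv[:,:,1]
# scan along stand y at z=.030 (plate top) & find saturation drop green->grey at the rear edge
def proj(P):
    r=cv2.projectPoints(np.array(P,float),np.array(g["rvec"],float),np.array(g["tvec"],float),np.array([[g["fx"],0,g["cx"]],[0,g["fy"],g["cy"]],[0,0,1]]),None)[0][:,0]; return r.astype(np.float32)
ys=np.arange(52,85,.5); E=[]
for x in np.arange(-60,-24,3.):
    p=proj([W(x,y,30) for y in ys]); v=cv2.remap(sat.astype(np.float32),p[:,:1],p[:,1:],cv2.INTER_LINEAR)[:,0]
    d=np.gradient(v); w=np.clip(-d,0,None)**2; E.append((x,(w*ys).sum()/w.sum()))
E=np.array(E); c=np.polyfit(E[:,0],E[:,1],1); print(np.round(E[:,1],1),"slope deg",np.rad2deg(np.arctan(c[0])),"mean",E[:,1].mean())
# yellow fence direction from same frame
m=masks(g,(300,170,370,275))["yellow"]; r=cv2.minAreaRect(cast(g,big(m)[:,0],.028)[:,:2].astype(np.float32)*1000); print(r)
cv2.imwrite("pics/wr.png",viewer.grab_frame("wrist")["frame"][:,:,::-1])
E
```

```text
[71.  70.4 70.2 69.8 69.9 69.5 69.2 69.4 69.1 69.4 69.6 70.2] slope deg -1.7482376490806624 mean 69.80735321120402
((546.8880004882812, 165.45877075195312), (227.95510864257812, 15.99915885925293), 14.598001480102539)
```

View pics/wr.png

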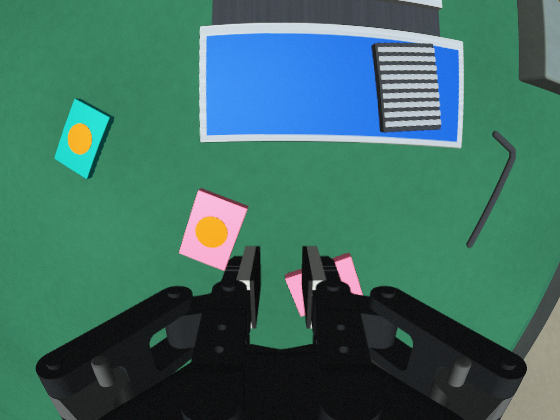

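The pixel check gives a slope of -1.7°, but noisily. The wrist camera is sharper, so I look from closer.

```bash
python3 - <<'E'
from h import *
bot.move_to(W(-42,20,200),ori()); bot.hold(.2); st()
f=viewer.grab_frame("wrist"); np.savez("wr2.npz",**f)
# undistort to a stand-aligned bird's-eye at z=30mm: 5 px/mm, x -85..15, y 30..165
from scipy.spatial.transform import Rotation as R
def proj(P):
    p=np.asarray(P)@R.from_rotvec(f["rvec"]).as_matrix().T+np.asarray(f["tvec"]); h=np.hypot(p[...,0],p[...,1]); a=np.arctan2(h,p[...,2])/h
    return np.stack([f["cx"]+f["fx"]*a*p[...,0],f["cy"]+f["fy"]*a*p[...,1]],-1).astype(np.float32)
xs=np.arange(-90,15,.2); ys=np.arange(160,50,-.2)
X,Y=np.meshgrid(xs,ys); P=np.zeros(X.shape+(3,)); P[...,:2]=O+(X[...,None]*ex+Y[...,None]*ey)/1000; P[...,2]=.030
m=proj(P); im=cv2.remap(f["frame"],m[...,0],m[...,1],cv2.INTER_CUBIC)
cv2.imwrite("pics/bird.png",im[:,:,::-1]); cv2.imwrite("pics/wr2.png",f["frame"][:,:,::-1])
E
```

```text
t 26.37 S [-42.2  18.3] z 199.8 F [-0.2  0.7 -0.5] w 19.9
```

View pics/bird.png

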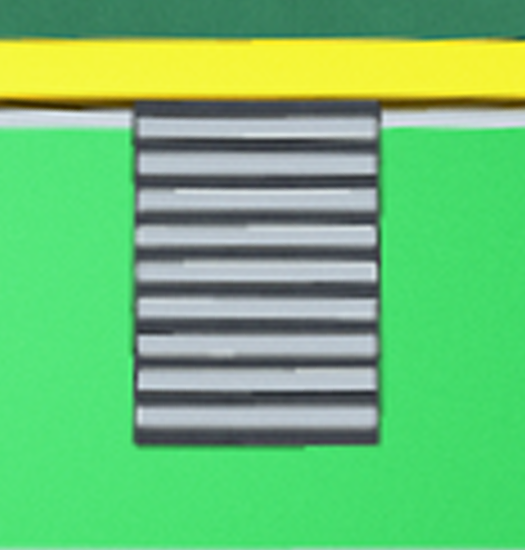

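View pics/wr2.png

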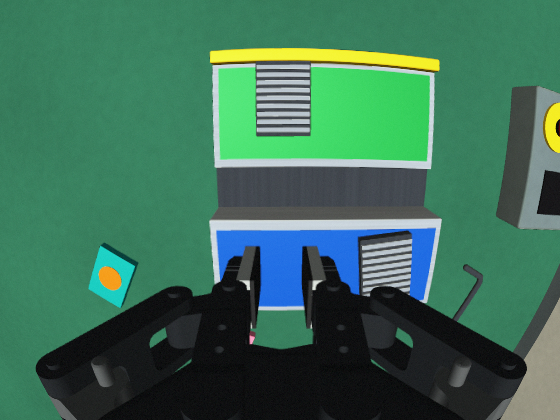

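The rectified wrist view shows the plate square: its rear edge is level at row 445 from column 135 to 380. Its front edge meets the fence at row 103 with no gap, and the teeth are up. The gripper is about 130 mm clear of everything, so I hand the job in.

```bash
python3 - <<'E'
from h import *
bot.sign_off()
E
```

```text
the job is handed in; nothing more can be done
```

I tipped the upside-down jaw face over the lip and it now lies teeth up on the green step, against the yellow fence. I handed the job in at about 26.5 s.

- **What I did:** I pushed the plate to just past the lip with two fingers and backed off. It went over by itself, so the second push was not needed. I then gripped it lightly by its sides, slid it to the fence (7 N contact), let go and squared it with a 10 N push from behind.
- **Last checks:** The wrist view shows it flat, square and with no gap at the fence. The other jaw face looks unmoved in every view, and I touched nothing else on the table. The highest wrist force I read was about 10 N.
- **Disagreement:** A coarse edge fit in the scene camera gave a noisy tilt of -1.7°. The sharper wrist view did not show it, so I trusted that one.

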